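# Trim the sheet detector

## Task

Take the orange-handled plastic trimming tool from its stand and use its blade to turn the slotted trimmer screw of the yellow-collared sheet-detector unit gently clockwise until its meter needle rests inside the green band. The screw is delicate and spring-loaded, so press only lightly, by feel. Then put the tool back in its stand, blade down and fully home, and leave the blue-collared unit and everything else as it is.

Things in the scene. Friction and masses are not known exactly. Their poses are not given: they have to be found in the camera images.
- tool_handle (a point): centre of the orange square handle (16 x 16 mm, 60 mm long) of the loose plastic trimming tool, 40 g, upright in its stand at the start, z up. Below the handle a white round shank 12 mm across, 35 mm long, then a white flat blade 11 mm wide along this frame's x, 2 mm thick along y, 15 mm long. The blade's end lies 80 mm below this point
- tool_tip (a point): middle of the blade's end of the same tool, same axes
- stand_mouth (a point): middle of the mouth of the round hole (17 mm across, 54 mm deep) in the top of the black stand, fixed, 60 x 60 x 60 mm. When the tool is home its handle's lower end rests on the stand's top: handle's centre 30 mm above this point, blade's end 50 mm below it; any yaw will do
- yellow_unit: grey sheet-detector unit, fixed, 120 (x) x 100 (y) x 55 mm high, yellow collar and patch; origin under its centre. Its trimmer screw is sprung: it yields up to 3 mm downward, 2 N at first, 5 N at the bottom, then rigid, and springs back, so a blade turned on its face under light pressure drops into the slot when in line. Turns stiffly (0.03 N m), stays as left; breaks above 15 N
- yellow_unit_well (a point): axis of the yellow unit's trimmer well, at the collar's top rim (collar 30 mm outside, well 20 mm inside, 59 mm above the bench), axes as the unit. In it a brass screw 18 mm across, slot 4.5 mm wide, 3.5 mm deep, face 2 to 14 mm below the rim (differs each time). At the start the slot lies 30 degrees anticlockwise to 10 degrees clockwise of the unit's y axis, seen from above
- yellow_unit_needle (a joint): meter needle on top of the yellow unit, beyond the trimmer; radians, growing clockwise seen from above. 0 is the middle of the green band (needle along the unit's +x), the band reaches 0.19 either side. Turns one to one with the screw, same sense; starts at -1.1 to -0.45, in the grey part; ends of travel -1.4 and 0.9
- blue_unit_needle (a joint): needle of the blue unit, already in its green band; same scale
- blue_unit: sheet-detector unit of the same build with blue collar and patch, fixed; origin under its centre. Not to be adjusted
- screwdriver_grip (a point): bystander, to be left alone: steel screwdriver (point on its handle)
- spacer: bystander, to be left alone: steel spacer ring, 44 mm across, 14 mm high (origin under its centre)
- leaflets: bystander, to be left alone: stack of leaflets, 105 x 150 x 40 mm (origin under its centre)
- angle_stop: bystander, to be left alone: dark steel angle, 80 x 60 mm foot, 70 mm high (origin under its centre)
- roller_center (a point): bystander, to be left alone: black rubber roller, 32 mm across, 120 mm long, lying (point at its centre)
- glue: bystander, to be left alone: blue bottle with red cap, 48 mm across, 120 mm high (origin under its centre)
- parts_bin: bystander, to be left alone: green open bin 130 x 100 x 50 mm (origin under its centre)
- wood_gauge: bystander, to be left alone: wooden gauge block 90 x 35 x 18 mm (origin under its centre)
Mind the look-alikes: they are no part of the job. What is shaped like the part that bears stand_mouth but red or white is not meant.

How it is judged:
By the outcome, as a careful person would: the job done as asked, in the order asked, and still so for the second after the job is handed in, with the robot touching nothing.
It also fails if it takes over 64 s, if anything falls off the work surface, if the arm or the gripper's body presses on something with over 40 N, if the wrist force passes 120 N, or if a joint passes its speed limit or range.

## Robot

A 7-joint arm with a two-finger parallel gripper is mounted at the origin on the work surface. World frame = base frame: x ahead of the robot, y to its left, z up, the work surface at z = 0. Lengths are in m, angles in degrees, forces in N, time in s.
With the tool pointing down it reaches from about 0.35 to 0.9 m from the base axis. Payload 19.9 kg.
Tool frame: the origin (TCP) lies at the very end of the fingers, on their centre line; the grasp point (between the pads) lies env.tcp_to_grasp behind it (env.tcp_to_grasp is the distance from the TCP to the grasp point, in m); z points along the fingers, y is the line along which they close (so a half turn about z gives the same grasp; the last joint's range is limited). The gripper opens to 94 mm and grips with 3 to 60 N. Pads are 16 mm wide; open, the fingers measure 119 mm over their backs; the gripper's body (75 mm by 177 mm) begins 78 mm behind the grasp point.
Start: joints at [-67.924, 23.915, -0.59, 92.452, 0.269, 63.638, -3.037], TCP at [0.259, 0.569, 0.205] pointing down, gripper open.
Joint ranges: [-161.28, 161.28], [-22.2, 115.67], [-73.04, 71.86], [3.21, 147.25], [-68.34, 248.33], [10.77, 114.83], [-161.83, 161.83]. Speed limits (degrees/s): [108.29, 108.29, 136.94, 136.94, 172.46, 172.46, 172.46].

## Interface

Orientations are given as [roll, pitch, yaw] about the fixed x, y, z axes, in that order (R = Rz(yaw) Ry(pitch) Rx(roll)).
In Python, from bench import env gives the robot as it stands. The module is installed in compiled form; this text tells all that it offers.
- The arm moves only by the tool apply_moves, never from a script. Its argument "moves" is a list of rows, each a list of 7 numbers: the turn, a rotation vector about the world's x, y, z in degrees, then the shift along the world's x, y, z in units of 30 mm (1.0 is 30 mm), then the closure, from -1 (fully open) to 1 (shut). A call has 1 to 20 rows; each row is the pose to reach, as a shift and turn from the pose commanded when the call began; what a row does not reach only later rows make up. A row lasts 1/12 s, in which the tool goes at most 41.7 mm and 7.16 degrees, less where a joint would pass 70% of its speed; a pose out of reach is approached as far as the arm can. A call with a gripper value outside its range is refused whole. The fingers move at their own pace and stop on an object; "newtons" is the grip in N (left out, the last holds). Time passes only in rows, so rows that repeat a pose let the fingers close. It gives the time, the measured TCP pose, the force, the opening and the grip force at its end, in the units of the state.
- env.state(): the state, without advancing time (a new reading comes with each control period).
- env.grab_frame(name): name is "scene" or "top" or "wrist"; returns a dict with "frame" (480x640x3 uint8, red, green, blue), "fx", "fy", "cx", "cy" (pixels), "view" (4x4, takes a point from world to camera coordinates). Camera axes: x right, y up, looking along -z (the intrinsics and any distortion apply to the point x, -y, -z); pixel columns grow to the right and rows downward; lengths in m; the calibration is good to about 2 mm. A picture is of the moment at which its call begins. There is no depth.
- env.job_done(): hands the job in; it is judged then, once.
Trained networks look in a picture, given as the dict that the camera call returned (one of the last four; its "shot" number tells which), for a name from the list of things; names that differ only in an ending like _2 or _b are one class to them, and where a whole thing is asked for, a point or a joint stands for the part that bears it (a point fixed in the world has none). Each returns a list of dicts, best first, with "p" (0 to 1); they miss things now and then, are a little off and sometimes report something else, mostly with a low value. They report only what shows in the picture. A call takes as long as a camera call. They do not tell look-alikes from the thing itself.
- env.regions_of(picture, thing): "mask" (480x640 bool, what is visible of it) and "extent" ([left, top, width, height] in pixels, round what is visible of it).
- env.tip_of(picture, thing): "location" ([column, row] in pixels: a listed point, or the origin of a listed thing).
The state is a dict: "time_s": time; "qpos": joint angles; "joint_velocities": joint speeds; "joint_torque": joint torques, N m; "position": TCP position; "ee_rot": TCP orientation; "wrist_force": force on the tool from outside, world axes, zero at the start; "ft_torque": the same for the moment, N m; "gripper_width": finger opening in m; "gripper_force": force on a finger pad.
Only numpy, scipy, OpenCV 4.12 (cv2) and the standard library are available. Lean on these libraries where they do the work, as an engineer would, in place of code of your own. Each camera call takes 0.05 s, during which the arm holds its last target. There are 200 camera calls.

## Working session

There is one attempt and no reset: what is moved stays moved. The work goes in short steps, Python scripts to look and compute and a tool call to move; the robot and the scene stay as the last step left them, time stands still between calls to the robot, and variables do not carry over. Pictures are saved under pics/ and viewed, at most 10 in all, crops included, and the job is handed in when it is done.

Besides the shell and the picture viewer there is one more tool, called after ">>>" in YAML: its name, and indented under it one key for each argument. apply_moves: Moves the arm, as the interface text tells. Its arguments: {"type":"object","properties":{"moves":{"type":"array","items":{"type":"array","items":{"type":"number"}}},"newtons":{"type":"number"}},"required":["moves"]}

```bash
mkdir -p pics; cat > h.py <<'E'
import numpy as np, cv2
from bench import env
def save(p,n,crop=None,scale=1):
    f=p["frame"][:,:,::-1]
    if crop: l,t,w,h=crop; f=f[t:t+h,l:l+w]
    cv2.imwrite("pics/"+n,cv2.resize(f,None,fx=scale,fy=scale,interpolation=cv2.INTER_CUBIC))
def ray(p,uv):
    V=np.array(p["view"]);R=V[:3,:3];o=-R.T@V[:3,3]
    d=R.T@np.array([(uv[0]-p["cx"])/p["fx"],-(uv[1]-p["cy"])/p["fy"],-1.]);return o,d/np.linalg.norm(d)
def atz(p,uv,z):
    o,d=ray(p,uv);return o+d*(z-o[2])/d[2]
def proj(p,X):
    V=np.array(p["view"]);c=V[:3,:3]@np.array(X)+V[:3,3]
    return np.array([p["cx"]+p["fx"]*c[0]/-c[2],p["cy"]-p["fy"]*c[1]/-c[2]])
def tri(obs):
    A=np.zeros((3,3));b=np.zeros(3)
    for p,uv in obs:
        o,d=ray(p,uv);M=np.eye(3)-np.outer(d,d);A+=M;b+=M@o
    return np.linalg.solve(A,b)
E
python3 - <<'E'
from h import *
print(env.state(),env.tcp_to_grasp)
S=env.grab_frame("scene");T=env.grab_frame("top")
print({k:v for k,v in T.items() if k!="frame"});print({k:v for k,v in S.items() if k!="frame"})
save(S,"s0.png");save(T,"t0.png")
for n in ["tool_handle","stand_mouth","yellow_unit_well","yellow_unit","blue_unit"]:
    for nm,p in (("S",S),("T",T)):
        print(n,nm,[(np.round(d["location"],1),round(d["p"],2)) for d in env.tip_of(p,n)][:4])
E
```

```text
{'time_s': 0.0, 'qpos': array([-67.92393294,  23.95031193,  -0.59170808,  92.48607289,
         0.27027992,  63.63915879,  -3.03771411]), 'joint_velocities': array([-0.06146322,  0.05338634,  0.04301931,  0.04452616,  0.05059843,
        0.02811421, -0.05378012]), 'joint_torque': array([ 2.43460127e-04, -8.51259685e+01,  6.38481081e-01, -4.25985646e+01,
       -4.89715766e-02,  1.86979305e-02,  1.55111757e-04]), 'position': array([0.25856556, 0.56857337, 0.20479641]), 'ee_rot': array([-1.79926041e+02,  5.74975750e-03,  1.55547310e+02]), 'wrist_force': array([ 0.42893877,  0.06928421, -0.21922205]), 'ft_torque': array([-0.01002176, -0.01341576,  0.00020914]), 'gripper_force': 0.0, 'gripper_width': 0.09402740204702573} 0.0188
{'fx': 575.2197978503932, 'fy': 575.2197978503932, 'cx': 319.6251193417447, 'cy': 236.75183066632053, 'view': array([[ 0.01385239, -0.99976548, -0.016646  , -0.00313763],
       [ 0.9903479 ,  0.01142201,  0.13813248, -0.57649502],
       [-0.13790995, -0.0183988 ,  0.99027387, -1.33472993],
       [ 0.        ,  0.        ,  0.        ,  1.        ]]), 'shot': 2}
[... 448 characters left out ...]
0]]), 'shot': 1}
tool_handle S [(array([134. , 219.9]), 0.68), (array([415.6, 203.4]), 0.64)]
tool_handle T [(array([236.4, 272.7]), 0.54), (array([513.6, 284.3]), 0.39)]
stand_mouth S [(array([445.8, 250.2]), 0.97), (array([421.4, 183.9]), 0.83), (array([419.1, 212.3]), 0.63), (array([133.5, 219.6]), 0.4)]
stand_mouth T [(array([223.2, 322.6]), 0.97), (array([235. , 273.4]), 0.85), (array([216.9, 227. ]), 0.83)]
yellow_unit_well S [(array([312.8, 229.8]), 0.74), (array([275.7, 209.4]), 0.55)]
yellow_unit_well T []
yellow_unit S [(array([311.8, 258. ]), 0.77)]
yellow_unit T [(array([335.8, 243.7]), 0.56)]
blue_unit S [(array([507.5, 315.7]), 0.32)]
blue_unit T [(array([416. , 261.7]), 0.72)]
```

View pics/s0.png

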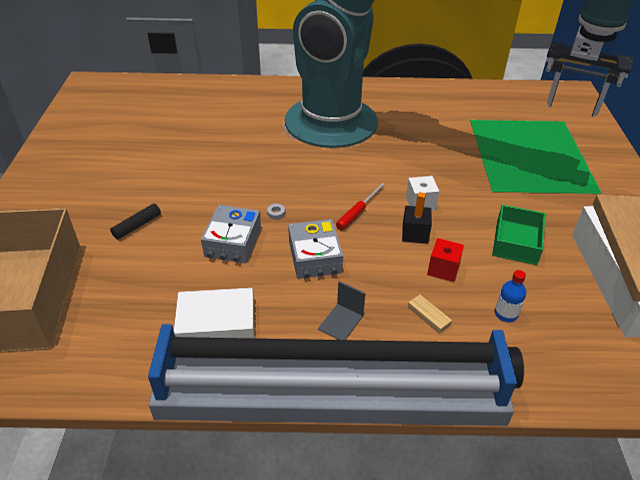

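View pics/t0.png

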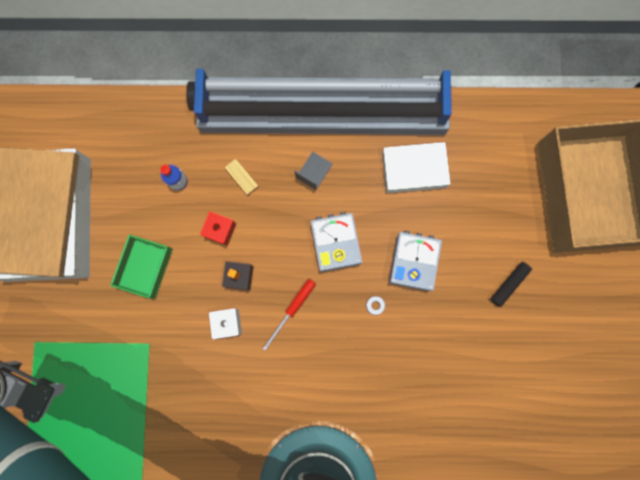

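The top view shows the yellow unit at (335,243) with its collar at (339,255). The black stand with the orange tool is at (237,275). The red and white stands are decoys.

```bash
python3 - <<'E'
from h import *
S=env.grab_frame("scene");T=env.grab_frame("top")
def hsv(p,lo,hi,box):
    f=cv2.cvtColor(p["frame"],cv2.COLOR_RGB2HSV);m=cv2.inRange(f,lo,hi);k=np.zeros_like(m);l,t,w,h=box;k[t:t+h,l:l+w]=1;m=m*k
    ys,xs=np.nonzero(m);return np.c_[xs,ys].astype(float)
for p,b in((T,(220,258,40,40)),(S,(400,180,40,40))):
    q=hsv(p,(5,180,120),(20,255,255),b);print("orange",len(q),q.mean(0),q.min(0),q.max(0))
q=hsv(T,(5,180,120),(20,255,255),(220,258,40,40)).mean(0)
print("handle T z.105",atz(T,q,.105)); q=hsv(S,(5,180,120),(20,255,255),(400,180,40,40)).mean(0);print("handle S z.095",atz(S,q,.095))
for p,b in((T,(305,205,60,70)),(S,(285,215,60,65))):
    q=hsv(p,(22,150,120),(35,255,255),b).astype(np.float32);n,_=0,0
    m=np.zeros((480,640),np.uint8);m[q[:,1].astype(int),q[:,0].astype(int)]=1
    n,lab,st,c=cv2.connectedComponentsWithStats(m)
    for i in range(1,n): 
        if st[i,4]>5: print("yellow",st[i],c[i],atz(p,c[i],.057))
# grey top outline
for d in env.regions_of(T,"yellow_unit")[:2]:
    c=np.argwhere(d["mask"])[:,::-1].astype(np.float32);r=cv2.minAreaRect(c);print(d["p"],r);bx=cv2.boxPoints(r);print([atz(T,x,.05) for x in bx])
E
```

```text
orange 61 [232.63934426 273.32786885] [228. 269.] [238. 277.]
orange 160 [420.03125 203.4875 ] [415. 180.] [439. 217.]
handle T z.105 [0.48165751 0.198547   0.105     ]
handle S z.095 [0.4843836  0.19731234 0.095     ]
yellow [334 250  10  11  55] [338.65454545 254.98181818] [ 0.53141372 -0.04142231  0.057     ]
yellow [322 253   7  12  68] [324.89705882 258.39705882] [ 0.52296577 -0.00921933  0.057     ]
yellow [321 222  11  10  81] [326.24691358 226.30864198] [ 0.52398302 -0.01117761  0.057     ]
yellow [306 224  13   9  60] [311.93333333 228.43333333] [ 0.53188373 -0.04287765  0.057     ]
0.8 ((335.6346130371094, 240.67308044433594), (55.30475616455078, 42.16496658325195), 78.69007110595703)
[array([0.62069031, 0.02868173, 0.05      ]), array([ 0.64178373, -0.06967945,  0.05      ]), array([ 0.51230089, -0.09601496,  0.05      ]), array([0.49159147, 0.00105356, 0.05      ])]
```

>>> apply_moves:
  moves:
    - [0, 0, 0, 7.4, -12.3, 1, -1]
    - [0, 0, 0, 7.4, -12.3, 1, -1]
    - [0, 0, 0, 7.4, -12.3, 1, -1]
    - [0, 0, 0, 7.4, -12.3, 1, -1]
    - [0, 0, 0, 7.4, -12.3, 1, -1]
    - [0, 0, 0, 7.4, -12.3, 1, -1]
    - [0, 0, 0, 7.4, -12.3, 1, -1]
    - [0, 0, 0, 7.4, -12.3, 1, -1]
    - [0, 0, 0, 7.4, -12.3, 1, -1]
    - [0, 0, 0, 7.4, -12.3, 1, -1]
    - [0, 0, 0, 7.4, -12.3, 1, -1]
    - [0, 0, 0, 7.4, -12.3, 1, -1]
    - [0, 0, 0, 7.4, -12.3, 1, -1]
    - [0, 0, 0, 7.4, -12.3, 1, -1]

```text
time_s: 1.92
position: [0.4803, 0.2007, 0.2354]
ee_rot: [180.0, -0.0, 155.6]
wrist_force: [-0.1, 0.2, -0.3]
gripper_width: 0.094
gripper_force: 0.0
```

```bash
python3 - <<'E'
from h import *
s=env.state();print(s["time_s"],s["position"],s["ee_rot"],s["qpos"])
W=env.grab_frame("wrist");save(W,"w1.png");V=np.array(W["view"]);print(V,W["fx"],-V[:3,:3].T@V[:3,3])
print([(d["location"],d["p"]) for d in env.tip_of(W,"tool_handle")])
f=cv2.cvtColor(W["frame"],cv2.COLOR_RGB2HSV);m=cv2.inRange(f,(5,150,120),(20,255,255))
n,lab,st,c=cv2.connectedComponentsWithStats(m)
for i in range(1,n):
    if st[i,4]>200: print(st[i],c[i],cv2.minAreaRect(np.argwhere(lab==i)[:,::-1].astype(np.float32)))
E
```

```text
1.9167 [0.48030175 0.20072523 0.2353783 ] [ 1.79995279e+02 -1.32202369e-02  1.55599468e+02] [-36.70943004  11.55197867  12.23504052 105.60182707  -2.74149354
  63.13330689  42.12438175]
[[ 4.13685031e-01  9.10419710e-01  8.03719988e-04 -3.82307096e-01]
 [-8.77227202e-01  3.98838600e-01 -2.67208171e-01  3.75907490e-01]
 [-2.43592140e-01  1.09834975e-01  9.63638494e-01 -3.25682278e-01]
 [ 0.00000000e+00  0.00000000e+00  0.00000000e+00  1.00000000e+00]] 397.3620721659146 [0.40857736 0.2339048  0.4145928 ]
[([321.6, 235.8], 0.62), ([130.0, 370.9], 0.24)]
[     0      0    640    395 155814] [300.79898469 191.01869537] ((319.49993896484375, 196.99996948242188), (638.9998779296875, 393.99993896484375), -0.0)
[315 237  20  21 387] [324.57622739 246.94832041] ((324.5, 247.0), (20.0, 19.0), 90.0)
[ 148  438  116   42 4222] [208.35386073 459.25082899] ((205.49996948242188, 458.5), (114.99998474121094, 40.99999237060547), 0.0)
[ 311  438  183   42 6337] [389.27899637 456.49187313] ((402.0, 458.5), (182.0, 41.0), 0.0)
```

View pics/w1.png

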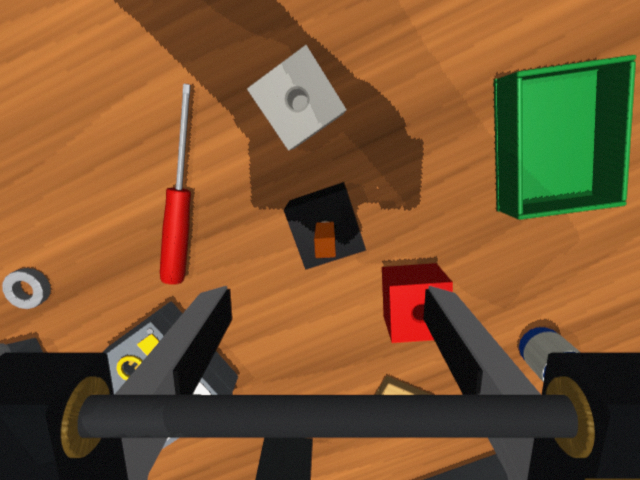

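The handle shows in the wrist view at (325,240), its faces nearly in line with the fingers.

```bash
python3 - <<'E'
from h import *
W=env.grab_frame("wrist")
f=cv2.cvtColor(W["frame"],cv2.COLOR_RGB2HSV);m=cv2.inRange(f,(3,150,60),(20,255,255))[215:262,305:345]
g=W["frame"][215:262,305:345]
top=(m>0)&(g[:,:,0]>150)
print(atz(W,(324.5,247),.12))
for r in range(0,47,3): print(r+215,g[r,::3,0])
p=atz(W,(324.5,247),.12)
for yaw in (155.6,150,160,147):
    c,s=np.cos(np.radians(yaw)),np.sin(np.radians(yaw))
    print(yaw,[np.round(proj(W,p+np.array([c*a-s*b,s*a+c*b,0])*.008),1) for a,b in((1,1),(1,-1),(-1,-1),(-1,1))])
for d in env.regions_of(W,"yellow_unit")[:1]: print(d["extent"])
print(atz(W,(130,370),.059))
E
```

```text
[0.48119656 0.19903153 0.12      ]
215 [13 16 13 16 16 14 14 17 16 14 15 13 17 18]
218 [12 13 15 21 16 13 15 18 11 12 17 11  8 11]
221 [14 16 16 14 17 25 65 69 32 29 17 16 14 14]
224 [ 17  18  20  19  99 101 102 101 104  97  12  17  15  12]
227 [ 30  18  15  21 102 102 101 105 102 101   6  12  12  14]
230 [ 46  47  28  38 101 104 102 101 103  99  16  11  14  10]
233 [ 47  46  50  61 104 100 101 101 102 100  15  19  10  19]
236 [ 45  46  44  85 104  98 103 100 100 103  21  11  10  12]
239 [ 44  47  46 130 153 148 147 151 151 150  31  10   9  11]
242 [ 48  43  44 126 154 153 153 152 155 154  54  39  11  13]
245 [ 45  42  42 107 150 153 154 153 154 153  56  35  42  31]
248 [ 47  45  44  94 152 152 153 153 153 151  60  43  40  36]
251 [ 40  42  46  84 149 149 152 153 149 151  68  42  41  39]
254 [ 44  42  44  78 149 150 151 151 151 152  84  39  38  38]
257 [ 45  40  41  66 131 133 122 119 113 115  60  40  52 100]
260 [ 41  41  43  40  41  43  41  40  40  62 119 166 170 173]
155.6 [array([314. , 236.9]), array([335. , 236.9]), array([334.9, 257. ]), array([314.2, 257. ])]
150 [array([315.1, 235.9]), array([335.9, 237.9]), array([333.8, 257.9]), array([313.2, 256. ])]
160 [array([313.2, 237.7]), array([334.1, 236.1]), array([335.6, 256.2]), array([315. , 257.7])]
147 [array([315.7, 235.5]), array([336.4, 238.5]), array([333.2, 258.3]), array([312.7, 255.4])]
[106.8, 303.8, 126.0, 136.8]
[ 0.53251868 -0.04158528  0.059     ]
```

>>> apply_moves:
  moves:
    - [0, 0, 1, 0.0, 0, -1, -1]
    - [0, 0, 2, 0.0, 0, -2, -1]
    - [0, 0, 2, 0.0, 0, -3, -1]
    - [0, 0, 2, 0.02, -0.02, -3.6, -1]
    - [0, 0, 2, 0.02, -0.02, -4.2, -1]
    - [0, 0, 2, 0.02, -0.02, -4.8, -1]
    - [0, 0, 2, 0.02, -0.02, -5.1, -1]
    - [0, 0, 2, 0.02, -0.02, -5.1, -1]
    - [0, 0, 2, 0.02, -0.02, -5.1, -1]

```text
time_s: 2.87
position: [0.4813, 0.1996, 0.0827]
ee_rot: [-180.0, -0.0, 157.6]
wrist_force: [-0.5, -0.3, 0.6]
gripper_width: 0.0938
gripper_force: 0.0
```

>>> apply_moves:
  moves:
    - [0, 0, 0, 0, 0, 0, 1]
    - [0, 0, 0, 0, 0, 0, 1]
    - [0, 0, 0, 0, 0, 0, 1]
    - [0, 0, 0, 0, 0, 0, 1]
    - [0, 0, 0, 0, 0, 0, 1]
    - [0, 0, 0, 0, 0, 0, 1]
    - [0, 0, 0, 0, 0, 0, 1]
    - [0, 0, 0, 0, 0, 0, 1]
  newtons: 20

```text
time_s: 3.53
position: [0.4813, 0.1993, 0.0824]
ee_rot: [-180.0, 0.0, 157.5]
wrist_force: [-0.4, -0.6, -0.2]
gripper_width: 0.0441
gripper_force: 0.0
```

>>> apply_moves:
  moves:
    - [0, 0, 0, 0, 0, 0, 1]
    - [0, 0, 0, 0, 0, 0, 1]
    - [0, 0, 0, 0, 0, 0, 1]
    - [0, 0, 0, 0, 0, 0, 1]
    - [0, 0, 0, 0, 0, 0, 1]
    - [0, 0, 0, 0, 0, 0, 1]
    - [0, 0, 0, 0, 0, 0, 1]
    - [0, 0, 0, 0, 0, 0, 1]

```text
time_s: 4.2
position: [0.4813, 0.1993, 0.0824]
ee_rot: [-180.0, 0.0, 157.6]
wrist_force: [0.3, -0.7, 0.1]
gripper_width: 0.0157
gripper_force: 20.0
```

>>> apply_moves:
  moves:
    - [0, 0, 0, 0, 0, 0.5, 1]
    - [0, 0, 0, 0, 0, 1.2, 1]
    - [0, 0, 0, 0, 0, 2.2, 1]
    - [0, 0, 0, 0, 0, 3.2, 1]
    - [0, 0, 0, 0.3, -0.8, 3.6, 1]
    - [0, 0, 0, 0.8, -1.8, 3.6, 1]
    - [0, 0, 0, 1.3, -2.9, 3.6, 1]
    - [0, 0, 0, 1.8, -4, 3.6, 1]
    - [0, 0, 0, 2.3, -5.1, 3.6, 1]
    - [0, 0, 0, 2.8, -6.2, 3.6, 1]
    - [0, 0, 0, 3.3, -7.2, 3.6, 1]
    - [0, 0, 0, 3.55, -7.75, 3.6, 1]
    - [0, 0, 0, 3.55, -7.75, 3.6, 1]
    - [0, 0, 0, 3.55, -7.75, 3.6, 1]
    - [0, 0, 0, 3.55, -7.75, 3.6, 1]

```text
time_s: 5.45
position: [0.5875, -0.0325, 0.1902]
ee_rot: [180.0, -0.0, 157.6]
wrist_force: [-0.3, -0.8, -1.3]
gripper_width: 0.0161
gripper_force: 20.0
```

```bash
python3 - <<'E'
from h import *
s=env.state();print(s["time_s"],s["position"],s["ee_rot"],s["qpos"],s["wrist_force"])
W=env.grab_frame("wrist");save(W,"w2.png")
T=env.grab_frame("top");S=env.grab_frame("scene")
for n in ["tool_tip","yellow_unit_well","yellow_unit_needle"]:
  for p in (W,S,T):
    print(n,[(d["location"],d["p"]) for d in env.tip_of(p,n)])
p=s["position"];print("pred tip",proj(W,p-[0,0,.0724]),"well",proj(W,(.5315,-.0415,.059)))
E
```

```text
5.45 [ 0.58753593 -0.03248801  0.19019695] [ 1.79997772e+02 -3.35221015e-02  1.57573755e+02] [-14.58058247  21.76323874  18.8254869   99.29185642  -7.93407942
  60.27698007  74.51878995] [-0.27340854 -0.78444588 -1.26505333]
tool_tip [([330.5, 263.3], 0.69)]
tool_tip [([317.2, 222.1], 0.59)]
tool_tip []
yellow_unit_well [([288.3, 180.1], 0.75)]
yellow_unit_well [([310.1, 229.3], 0.63)]
yellow_unit_well [([242.1, 180.1], 0.51)]Traceback (most recent call last):
  File "<stdin>", line 7, in <module>
ValueError: it knows: angle_stop, blue_unit, glue, leaflets, parts_bin, roller_center, screwdriver_grip, spacer, stand_mouth, tool_handle, tool_tip, wood_gauge, yellow_unit, yellow_unit_well
```

View pics/w2.png

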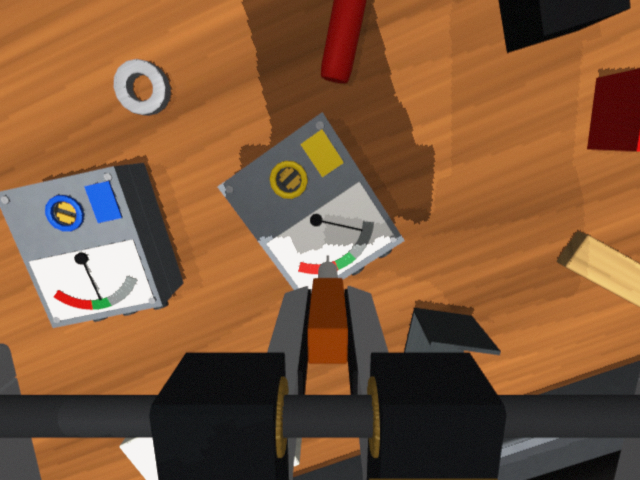

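The well is at (288,180) and the blade at (328,265). The needle points into the grey part, from (316,220) to (365,230). I'll enlarge this.

```bash
python3 - <<'E'
from h import *
s=env.state();W=env.grab_frame("wrist");save(W,"w3.png",(255,155,110,125),4.7)
p=s["position"];print("pred tip",proj(W,p-[0,0,.0724]),proj(W,p-[0,0,.0224]),"well",proj(W,(.5315,-.0415,.059)))
f=W["frame"];h=cv2.cvtColor(f,cv2.COLOR_RGB2HSV);m=cv2.inRange(h,(22,150,90),(35,255,255));m[:, :265]=0;m[:, 310:]=0
q=np.argwhere(m)[:,::-1].astype(np.float32);q=q[(abs(q[:,1]-180)<25)&(abs(q[:,0]-288)<22)]
hull=cv2.convexHull(q);e=cv2.fitEllipse(hull);print(e,atz(W,e[0],.059))
n,d=(316,220),(364,230)
a,b=atz(W,n,.056),atz(W,d,.056);print("needle ang",np.degrees(np.arctan2(*(b-a)[1::-1])),a,b)
# unit yaw from corner lines of top
c=[atz(W,u,.055) for u in((322,114),(221,188),(403,240))];print(c,np.degrees(np.arctan2(*(c[1]-c[0])[1::-1])),np.degrees(np.arctan2(*(c[2]-c[0])[1::-1])))
print(np.linalg.norm(c[1]-c[0]),np.linalg.norm(c[2]-c[0]))
E
```

```text
pred tip [326.1163496  261.43891656] [325.92629934 289.09913618] well [288.20228404 178.41185487]
((288.61553955078125, 178.69407653808594), (37.11578369140625, 37.922325134277344), 144.54202270507812) [ 0.5318198  -0.04129237  0.059     ]
needle ang 55.52984293779905 [ 0.57042417 -0.03468553  0.056     ] [ 0.59286022 -0.00200443  0.056     ]
[array([0.49763726, 0.00093512, 0.055     ]), array([ 0.51829487, -0.09401647,  0.055     ]), array([0.61311983, 0.02444482, 0.055     ])] -77.72603087578975 11.506912440891043
0.09717273561269338 0.11785130180067037
```

View pics/w3.png

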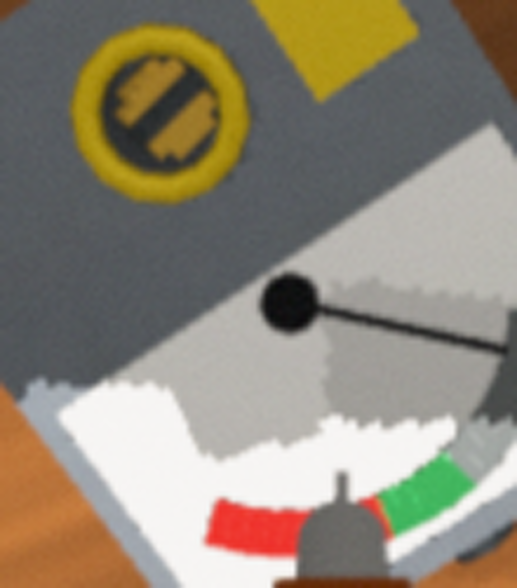

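>>> apply_moves:
  moves:
    - [0, 0, 7, -0.3, 0.1, 0, 1]
    - [0, 0, 14, -0.6, 0.2, 0, 1]
    - [0, 0, 21, -0.9, 0.4, 0, 1]
    - [0, 0, 28, -1.2, 0.5, 0, 1]
    - [0, 0, 35, -1.5, 0.7, -0.2, 1]
    - [0, 0, 42, -1.8, 0.9, -0.3, 1]
    - [0, 0, 49, -2.1, 1.0, -0.4, 1]
    - [0, 0, 56, -2.4, 1.1, -0.6, 1]
    - [0, 0, 63, -2.4, 1.1, -0.6, 1]
    - [0, 0, 70, -2.4, 1.1, -0.6, 1]
    - [0, 0, 77, -2.4, 1.1, -0.6, 1]
    - [0, 0, 84, -2.4, 1.1, -0.6, 1]
    - [0, 0, 91, -2.4, 1.1, -0.6, 1]
    - [0, 0, 98, -2.4, 1.1, -0.6, 1]
    - [0, 0, 105, -2.4, 1.1, -0.6, 1]
    - [0, 0, 112, -2.4, 1.1, -0.6, 1]
    - [0, 0, 119, -2.4, 1.1, -0.6, 1]
    - [0, 0, 126, -2.4, 1.1, -0.6, 1]
    - [0, 0, 133, -2.4, 1.1, -0.6, 1]
    - [0, 0, 134, -2.4, 1.1, -0.6, 1]

```text
time_s: 7.62
position: [0.5127, 0.0005, 0.1666]
ee_rot: [178.2, -0.5, -88.0]
wrist_force: [0.8, -0.8, -1.4]
gripper_width: 0.0159
gripper_force: 20.0
```

```bash
cat > m.py <<'E'
from h import *
import sys
def well(W,guess,z=.059):
    c=proj(W,guess)
    h=cv2.cvtColor(W["frame"],cv2.COLOR_RGB2HSV);m=cv2.inRange(h,(22,150,90),(35,255,255))
    q=np.argwhere(m)[:,::-1].astype(np.float32);q=q[np.hypot(*(q-c).T)<32]
    e=cv2.fitEllipse(cv2.convexHull(q));return e,atz(W,e[0],z)
E
python3 - <<'E'
from m import *
s=env.state();print(s["time_s"],s["position"],s["ee_rot"],s["qpos"][6],s["wrist_force"])
W=env.grab_frame("wrist");e,w=well(W,(.5318,-.0413,.059));print(e,w)
tip=proj(W,s["position"]-[0,0,.0724]);print("tip pred",tip,[d["location"] for d in env.tip_of(W,"tool_tip")],[d["location"] for d in env.tip_of(W,"yellow_unit_well")])
print(s["position"]-w)
c=np.array(e[0]);l=int(min(c[0],tip[0])-45);t=int(c[1]-40);print(l,t);save(W,"w4.png",(l,t,130,115),5)
E
```

```text
7.6167 [5.12664443e-01 4.67328594e-04 1.66591004e-01] [178.24920602  -0.52654544 -87.99591401] 161.14685662664834 [ 0.78251669 -0.82916291 -1.43484789]
((298.15948486328125, 193.66612243652344), (40.96539306640625, 54.349491119384766), 168.20741271972656) [ 0.53104639 -0.03767723  0.059     ]
tip pred [322.9830125  258.93920802] [[332.8, 264.0]] [[297.4, 186.2]]
[-0.01838195  0.03814456  0.107591  ]
253 153
```

View pics/w4.png

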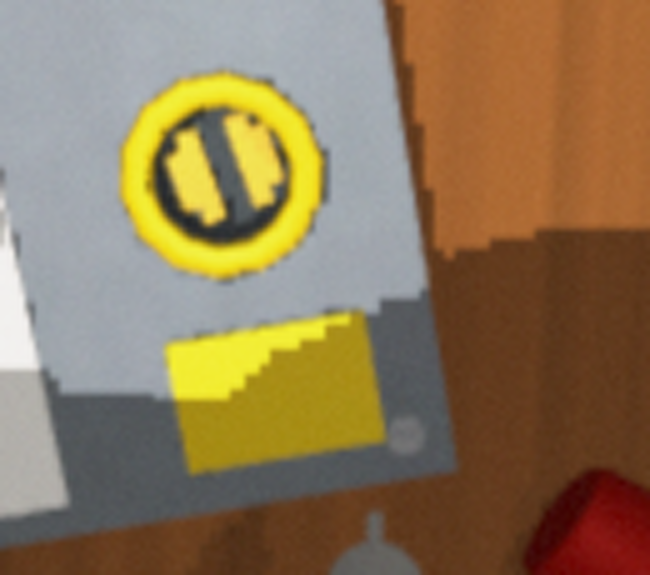

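The turn ran into the last joint's limit, since turning anticlockwise raises q7. I'll turn back clockwise by about 163°, to blade yaw 109°.

>>> apply_moves:
  moves:
    - [0, 0, -7, 0.1, -0.2, 0.1, 1]
    - [0, 0, -14, 0.2, -0.4, 0.1, 1]
    - [0, 0, -21, 0.3, -0.6, 0.1, 1]
    - [0, 0, -28, 0.4, -0.8, 0.1, 1]
    - [0, 0, -35, 0.5, -1.0, 0.1, 1]
    - [0, 0, -42, 0.6, -1.3, 0.1, 1]
    - [0, 0, -49, 0.7, -1.5, 0.1, 1]
    - [0, 0, -56, 0.8, -1.8, 0.1, 1]
    - [0, 0, -63, 0.9, -2, 0.1, 1]
    - [0, 0, -70, 1.0, -2.3, 0.1, 1]
    - [0, 0, -77, 1.1, -2.5, 0.1, 1]
    - [0, 0, -84, 1.1, -2.7, 0.1, 1]
    - [0, 0, -91, 1.1, -2.8, 0.1, 1]
    - [0, 0, -98, 1.1, -2.8, 0.1, 1]
    - [0, 0, -105, 1.1, -2.8, 0.1, 1]
    - [0, 0, -112, 1.1, -2.8, 0.1, 1]
    - [0, 0, -119, 1.1, -2.8, 0.1, 1]
    - [0, 0, -126, 1.1, -2.8, 0.1, 1]
    - [0, 0, -133, 1.1, -2.8, 0.1, 1]
    - [0, 0, -140, 1.1, -2.8, 0.1, 1]

```text
time_s: 9.43
position: [0.5458, -0.0835, 0.1696]
ee_rot: [178.1, -0.4, 131.4]
wrist_force: [-0.1, -0.9, -0.2]
gripper_width: 0.0162
gripper_force: 20.0
```

>>> apply_moves:
  moves:
    - [-0.4, 0.5, -7, 0, 0, 0, 1]
    - [-0.8, 0.9, -14, 0, 0, 0, 1]
    - [-1.3, 1.4, -21, 0, 0, 0, 1]
    - [-1.33, 1.47, -22.4, 0, 0, 0, 1]
    - [-1.33, 1.47, -22.4, 0, 0, 0, 1]
    - [-1.33, 1.47, -22.4, 0, 0, 0, 1]

```text
time_s: 9.93
position: [0.5456, -0.0832, 0.1693]
ee_rot: [-179.9, -0.1, 109.7]
wrist_force: [-0.8, -0.0, -0.6]
gripper_width: 0.016
gripper_force: 20.0
```

```bash
python3 - <<'E'
from m import *
s=env.state();print(s["time_s"],s["position"],s["ee_rot"],s["qpos"][6],s["wrist_force"])
W=env.grab_frame("wrist");print([d["location"] for d in env.tip_of(W,"tool_tip")],[(d["location"],d["p"]) for d in env.tip_of(W,"yellow_unit_well")])
e,w=well(W,(.5318,-.0410,.059));print(e,w)
tip=proj(W,s["position"]-[0,0,.0724]);print("tip pred",tip)
f=proj(W,s["position"]-[0,0,.0724]+np.array([np.cos(np.radians(109)),np.sin(np.radians(109)),0])*.0055);print("far blade corner",f)
c=np.array(e[0]);l=int(min(c[0],tip[0])-45);t=int(c[1]-30);print(l,t);save(W,"w5.png",(l,t,130,115),5)
E
```

```text
9.9333 [ 0.54563018 -0.08318837  0.16933452] [-1.79939064e+02 -9.45332309e-02  1.09670420e+02] 20.515007228595444 [-0.8327613  -0.00408305 -0.57557448]
[[326.5, 263.7]] []
((331.1721496582031, 184.0645294189453), (39.711116790771484, 51.62081527709961), 18.052263259887695) [ 0.53198246 -0.0379436   0.059     ]
tip pred [327.9119749  261.99807203]
far blade corner [328.00808888 254.03961083]
282 154
```

View pics/w5.png

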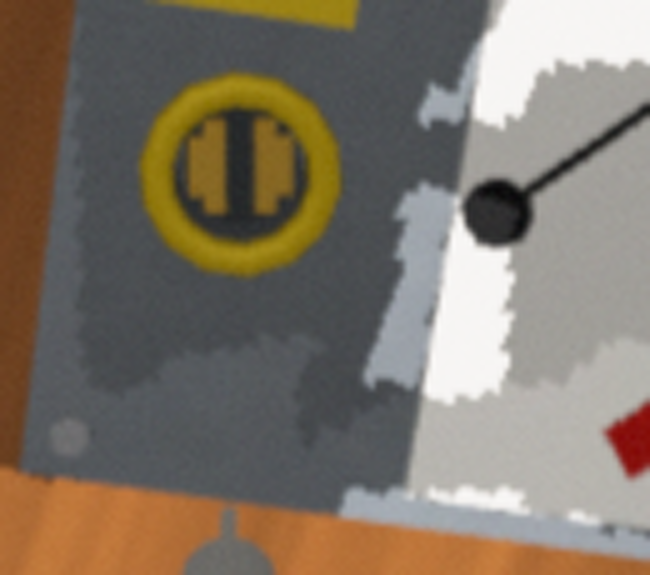

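The slot is upright in the picture, in line with the blade. The ring centre is at (330,188.8) and the blade at x=328.

```bash
python3 - <<'E'
from m import *
s=env.state();W=env.grab_frame("wrist");print(atz(W,(330,188.8),.059),atz(W,(330,188.8),.059)-s["position"],s["position"])
f=W["frame"].astype(int);r=f[170:205,310:352];d=(r[:,:,0]-r[:,:,2])
print(d[10:28:4])
E
```

```text
[ 0.5321726  -0.04173038  0.059     ] [-0.01330995  0.04178976 -0.11008756] [ 0.54548255 -0.08352014  0.16908756]
[[ -6  15  86 127 134 136 133 125 107  73  52  37  46  85 100  99  90  40
    0  -5  -3  -2  18  61  97 100  96  78  53  53  59  81 118 130 132 135
  131 121  79  14  -5  -6]
 [ 29 105 131 135 133 132 121  71  16  36  93 102 102 102 102 101  87  42
    3  -1  -3  -3  13  61  96 102 100  99 101  99  79  13   8  58 114 130
  132 130 130 102  33  -2]
 [ 61 124 132 136 129 121  88  21   5  23  73  98 100 100 100 100  91  55
    3  -4  -6  -1  16  60  97 102  97 100 100  97  77   9  -1  30 106 129
  131 133 131 113  50   0]
 [ 23 104 130 132 133 130 117  54   6  17  57  75  81  89  99  99  91  59
    6  -3  -3   0  13  56  93  99  98  92  74  68  54   7  11  61 122 132
  135 130 130 104  36  -2]
 [  3  34  87 128 133 128 135 128 108  61  15  -1   6  31  47  48  44  24
   -2  -4  -2  -6   3  23  40  32  31  24  -2   1  23  70 114 129 132 131
  130 116  73  10  -4  -5]]
```

>>> apply_moves:
  moves:
    - [0, 0, 0, -0.2, 0.5, 0, 1]
    - [0, 0, 0, -0.45, 1.4, 0, 1]
    - [0, 0, 0, -0.45, 1.4, -0.5, 1]
    - [0, 0, 0, -0.45, 1.4, -0.9, 1]
    - [0, 0, 0, -0.45, 1.4, -1.05, 1]
    - [0, 0, 0, -0.45, 1.4, -1.05, 1]
    - [0, 0, 0, -0.45, 1.4, -1.05, 1]
    - [0, 0, 0, -0.45, 1.4, -1.05, 1]

```text
time_s: 10.8
position: [0.5324, -0.0417, 0.1381]
ee_rot: [-179.9, -0.1, 109.5]
wrist_force: [1.0, -0.3, 1.1]
gripper_width: 0.0159
gripper_force: 20.0
```

```bash
python3 - <<'E'
from m import *
for i in range(4):
    W=env.grab_frame("wrist");s=env.state();print(s["time_s"],s["position"],s["wrist_force"])
e=env.tip_of(W,"tool_tip");print([(d["location"],d["p"]) for d in e],proj(W,s["position"]-[0,0,.0724]),proj(W,(.532,-.0415,.059)))
E
```

```text
10.85 [ 0.53238965 -0.04163655  0.13812781] [-0.34174127  0.37955076 -0.83829497]
10.9 [ 0.53234433 -0.04158224  0.13808648] [0.77710051 0.24531461 0.35301064]
10.95 [ 0.53228903 -0.04155283  0.1380112 ] [ 0.02477291 -0.27076682 -0.64495638]
11.0 [ 0.5322316  -0.04151366  0.13792708] [-0.53960945  0.492369   -0.24225818]
[([328.3, 261.7], 0.82)] [327.89194141 261.89375279] [327.57649654 258.89586554]
```

>>> apply_moves:
  moves:
    - [0, 0, 0, 0, 0, -0.1, 1]
    - [0, 0, 0, 0, 0, -0.2, 1]
    - [0, 0, 0, 0, 0, -0.3, 1]
    - [0, 0, 0, 0, 0, -0.3, 1]
    - [0, 0, 0, 0, 0, -0.3, 1]

```text
time_s: 11.47
position: [0.5318, -0.0413, 0.1282]
ee_rot: [-179.9, -0.1, 109.5]
wrist_force: [0.6, -0.1, -1.1]
gripper_width: 0.0161
gripper_force: 20.0
```

>>> apply_moves:
  moves:
    - [0, 0, 0, 0, 0, -0.03, 1]
    - [0, 0, 0, 0, 0, -0.06, 1]
    - [0, 0, 0, 0, 0, -0.06, 1]

```text
time_s: 11.72
position: [0.5319, -0.0414, 0.1266]
ee_rot: [-179.9, -0.1, 109.5]
wrist_force: [-0.7, 0.9, -0.1]
gripper_width: 0.0159
gripper_force: 20.0
```

>>> apply_moves:
  moves:
    - [0, 0, 0, 0, 0, -0.03, 1]
    - [0, 0, 0, 0, 0, -0.05, 1]
    - [0, 0, 0, 0, 0, -0.05, 1]

```text
time_s: 11.97
position: [0.5319, -0.0413, 0.1251]
ee_rot: [-179.9, -0.1, 109.5]
wrist_force: [0.8, 0.5, -1.5]
gripper_width: 0.0157
gripper_force: 20.0
```

>>> apply_moves:
  moves:
    - [0, 0, 0, 0, 0, -0.03, 1]
    - [0, 0, 0, 0, 0, -0.05, 1]
    - [0, 0, 0, 0, 0, -0.05, 1]

```text
time_s: 12.22
position: [0.5319, -0.0414, 0.1236]
ee_rot: [-179.9, -0.1, 109.5]
wrist_force: [0.5, 0.0, -0.3]
gripper_width: 0.0159
gripper_force: 20.0
```

>>> apply_moves:
  moves:
    - [0, 0, 0, 0, 0, -0.03, 1]
    - [0, 0, 0, 0, 0, -0.04, 1]
    - [0, 0, 0, 0, 0, -0.04, 1]

```text
time_s: 12.47
position: [0.5319, -0.0414, 0.1224]
ee_rot: [-179.9, -0.1, 109.5]
wrist_force: [-0.2, 0.1, -0.2]
gripper_width: 0.0161
gripper_force: 20.0
```

>>> apply_moves:
  moves:
    - [0, 0, 0, 0, 0, -0.03, 1]
    - [0, 0, 0, 0, 0, -0.04, 1]
    - [0, 0, 0, 0, 0, -0.04, 1]

```text
time_s: 12.72
position: [0.5319, -0.0414, 0.1212]
ee_rot: [-179.9, -0.1, 109.5]
wrist_force: [-0.5, 0.6, -0.9]
gripper_width: 0.0156
gripper_force: 20.0
```

>>> apply_moves:
  moves:
    - [0, 0, 0, 0, 0, -0.03, 1]
    - [0, 0, 0, 0, 0, -0.04, 1]
    - [0, 0, 0, 0, 0, -0.04, 1]

```text
time_s: 12.97
position: [0.532, -0.0414, 0.12]
ee_rot: [-179.9, -0.1, 109.5]
wrist_force: [-0.3, 0.3, -0.1]
gripper_width: 0.0161
gripper_force: 20.0
```

>>> apply_moves:
  moves:
    - [0, 0, 0, 0, 0, -0.03, 1]
    - [0, 0, 0, 0, 0, -0.04, 1]
    - [0, 0, 0, 0, 0, -0.04, 1]

```text
time_s: 13.22
position: [0.5319, -0.0414, 0.1188]
ee_rot: [-179.9, -0.1, 109.5]
wrist_force: [0.3, 0.1, -0.9]
gripper_width: 0.0159
gripper_force: 20.0
```

>>> apply_moves:
  moves:
    - [0, 0, 0, 0, 0, -0.03, 1]
    - [0, 0, 0, 0, 0, -0.04, 1]
    - [0, 0, 0, 0, 0, -0.04, 1]

```text
time_s: 13.47
position: [0.5319, -0.0414, 0.1176]
ee_rot: [-179.9, -0.1, 109.5]
wrist_force: [0.0, 0.1, -0.9]
gripper_width: 0.0157
gripper_force: 20.0
```

>>> apply_moves:
  moves:
    - [0, 0, 0, 0, 0, -0.03, 1]
    - [0, 0, 0, 0, 0, -0.04, 1]
    - [0, 0, 0, 0, 0, -0.04, 1]

```text
time_s: 13.72
position: [0.5319, -0.0414, 0.1164]
ee_rot: [-179.9, -0.1, 109.5]
wrist_force: [-1.0, -0.3, -1.0]
gripper_width: 0.0156
gripper_force: 20.0
```

>>> apply_moves:
  moves:
    - [0, 0, 0, 0, 0, -0.03, 1]
    - [0, 0, 0, 0, 0, -0.04, 1]
    - [0, 0, 0, 0, 0, -0.04, 1]

```text
time_s: 13.97
position: [0.532, -0.0414, 0.1152]
ee_rot: [-179.9, -0.1, 109.5]
wrist_force: [0.2, 0.3, -0.1]
gripper_width: 0.0162
gripper_force: 20.0
```

>>> apply_moves:
  moves:
    - [0, 0, 0, 0, 0, -0.03, 1]
    - [0, 0, 0, 0, 0, -0.03, 1]
    - [0, 0, 0, 0, 0, -0.03, 1]

```text
time_s: 14.22
position: [0.532, -0.0414, 0.1145]
ee_rot: [-179.9, -0.1, 109.5]
wrist_force: [0.8, 0.4, 1.8]
gripper_width: 0.0159
gripper_force: 20.0
```

```bash
python3 - <<'E'
from m import *
F=[]
for i in range(6):
    W=env.grab_frame("wrist");s=env.state();F.append(np.r_[s["wrist_force"],s["ft_torque"]])
print(s["time_s"],s["position"],np.mean(F,0).round(3))
tip=s["position"]-[0,0,.0224];h=proj(W,tip);print(h);save(W,"w6.png",(int(h[0])-70,int(h[1])-70,140,110),5)
E
```

```text
14.5167 [ 0.53202849 -0.04137214  0.11443731] [-0.633  0.144  2.118 -0.041  0.152 -0.005]
[327.98468121 289.56175368]
```

View pics/w6.png

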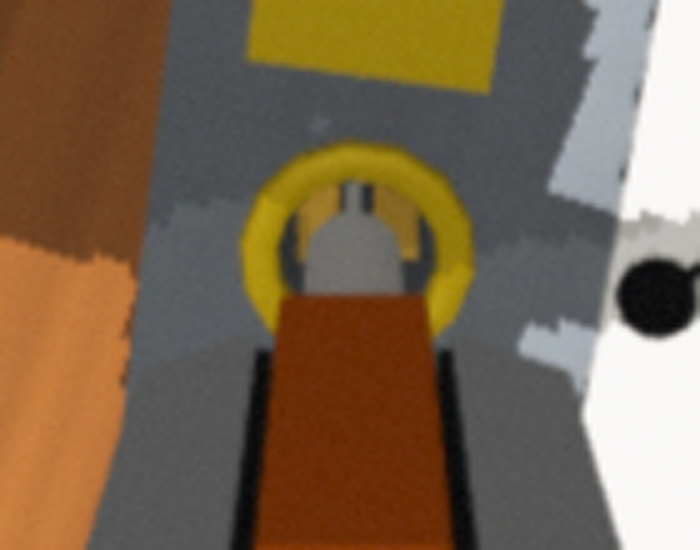

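The blade sits in the slot with about 2.5 N on it. I'll turn it clockwise.

>>> apply_moves:
  moves:
    - [0, 0, -3, 0, 0, 0, 1]
    - [0, 0, -6, 0, 0, 0, 1]
    - [0, 0, -9, 0, 0, 0, 1]
    - [0, 0, -12, 0, 0, 0, 1]
    - [0, 0, -15, 0, 0, 0, 1]
    - [0, 0, -18, 0, 0, 0, 1]
    - [0, 0, -21, 0, 0, 0, 1]
    - [0, 0, -24, 0, 0, 0, 1]
    - [0, 0, -27, 0, 0, 0, 1]
    - [0, 0, -30, 0, 0, 0, 1]
    - [0, 0, -33, 0, 0, 0, 1]
    - [0, 0, -36, 0, 0, 0, 1]
    - [0, 0, -39, 0, 0, 0, 1]
    - [0, 0, -42, 0, 0, 0, 1]
    - [0, 0, -44, 0, 0, 0, 1]
    - [0, 0, -44, 0, 0, 0, 1]

```text
time_s: 15.85
position: [0.533, -0.0415, 0.1148]
ee_rot: [180.0, -0.2, 65.4]
wrist_force: [4.7, -0.3, 2.0]
gripper_width: 0.0159
gripper_force: 20.0
```

```bash
cat > n.py <<'E'
from m import *
F=[]
for i in range(4):
    W=env.grab_frame("wrist");s=env.state();F.append(np.r_[s["wrist_force"],s["ft_torque"]])
print(s["time_s"],s["position"],s["ee_rot"],np.mean(F,0).round(3),s["gripper_width"])
# needle: pivot at known point, dark sector scan on the dial
u=np.radians(11.5);piv=np.array([.5704,-.0347,.056])
for cam in("wrist","scene","top"):
    P=W if cam=="wrist" else env.grab_frame(cam)
    g=cv2.cvtColor(P["frame"],cv2.COLOR_RGB2GRAY).astype(np.float32);res=[]
    for a in np.arange(-90,61,1.5):
        th=u-np.radians(a);pts=np.array([proj(P,piv+[r*np.cos(th),r*np.sin(th),0]) for r in np.linspace(.010,.025,15)],np.float32)
        v=cv2.remap(g,pts[:,0].reshape(1,-1),pts[:,1].reshape(1,-1),cv2.INTER_LINEAR);res.append((float(np.median(v)),a))
    res.sort();print(cam,proj(P,piv),res[:5])
E
python3 n.py
python3 - <<'E'
from m import *
W=env.grab_frame("wrist");save(W,"w7.png",(170,90,320,240),2.4)
E
```

```text
16.05 [ 0.53294156 -0.04155645  0.11481929] [ 1.79993885e+02 -1.56726478e-01  6.55685916e+01] [ 5.187 -2.102  1.402 -0.591 -1.612  0.056] 0.015857229852829478
wrist [379.93008319 234.03789646] [(33.7109375, np.float64(-19.5)), (48.6875, np.float64(-18.0)), (61.376953125, np.float64(-21.0)), (84.5322265625, np.float64(-16.5)), (115.205078125, np.float64(-22.5))]
scene [315.25973508 240.75440156] [(107.43359375, np.float64(-18.0)), (111.26171875, np.float64(-16.5)), (111.486328125, np.float64(-19.5)), (117.6015625, np.float64(-15.0)), (124.1640625, np.float64(-21.0))]
top [335.95124977 238.55784588] [(92.83984375, np.float64(-90.0)), (92.912109375, np.float64(-88.5)), (93.0, np.float64(-87.0)), (93.03515625, np.float64(-85.5)), (93.08203125, np.float64(-84.0))]
```

View pics/w7.png

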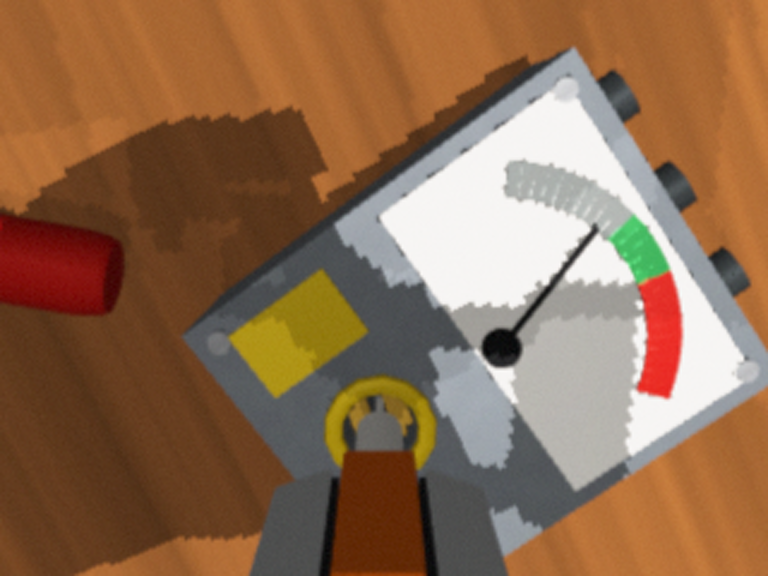

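The needle is at −19°, just short of the green, so I'll turn about 19° more.

>>> apply_moves:
  moves:
    - [0, 0, -3, 0, 0, 0, 1]
    - [0, 0, -6, 0, 0, 0, 1]
    - [0, 0, -9, 0, 0, 0, 1]
    - [0, 0, -12, 0, 0, 0, 1]
    - [0, 0, -15, 0, 0, 0, 1]
    - [0, 0, -18, 0, 0, 0, 1]
    - [0, 0, -19, 0, 0, 0, 1]
    - [0, 0, -19, 0, 0, 0, 1]

```text
time_s: 16.87
position: [0.533, -0.0418, 0.1149]
ee_rot: [180.0, -0.2, 46.5]
wrist_force: [6.1, -3.4, 2.3]
gripper_width: 0.0161
gripper_force: 20.0
```

```bash
python3 n.py
```

```text
17.0667 [ 0.53304919 -0.04184754  0.1148555 ] [179.98923511  -0.19306023  46.55078123] [ 5.448 -3.019  1.444 -0.988 -1.718  0.035] 0.015628894615665193
wrist [365.97879044 218.83041377] [(62.0888671875, np.float64(0.0)), (80.3984375, np.float64(1.5)), (90.048828125, np.float64(-1.5)), (148.0, np.float64(3.0)), (164.5, np.float64(-3.0))]
scene [315.25973508 240.75440156] [(118.31640625, np.float64(3.0)), (122.1005859375, np.float64(1.5)), (122.7578125, np.float64(4.5)), (135.3984375, np.float64(6.0)), (145.5625, np.float64(0.0))]
top [335.95124977 238.55784588] [(93.0, np.float64(-75.0)), (93.0, np.float64(-73.5)), (93.0, np.float64(-72.0)), (93.0, np.float64(-70.5)), (93.0, np.float64(-69.0))]
```

>>> apply_moves:
  moves:
    - [0, 0, 3, 0.02, -0.01, 0, 1]
    - [0, 0, 6, 0.03, -0.02, 0, 1]
    - [0, 0, 6, 0.03, -0.02, 0.05, 1]
    - [0, 0, 6, 0.03, -0.02, 0.15, 1]
    - [0, 0, 6, 0.03, -0.02, 0.3, 1]
    - [0, 0, 6, 0.03, -0.02, 0.6, 1]
    - [0, 0, 6, 0.03, -0.02, 1.2, 1]
    - [0, 0, 6, 0.03, -0.02, 1.9, 1]
    - [0, 0, 6, 0.03, -0.02, 1.9, 1]
    - [0, 0, 6, 0.03, -0.02, 1.9, 1]

```text
time_s: 18.0
position: [0.5333, -0.0419, 0.1728]
ee_rot: [-180.0, -0.2, 52.4]
wrist_force: [0.5, 0.8, -0.2]
gripper_width: 0.0162
gripper_force: 20.0
```

```bash
python3 n.py; python3 - <<'E'
from m import *
W=env.grab_frame("wrist");s=env.state();print("tip pred",proj(W,s["position"]-[0,0,.0724]),[d["location"] for d in env.tip_of(W,"tool_tip")],s["qpos"][6])
save(W,"w8.png",(230,130,240,180),3)
E
```

```text
18.2 [ 0.53239783 -0.04192605  0.17078767] [-1.79830692e+02 -8.15401756e-02  5.24667499e+01] [-0.109  0.358 -1.079 -0.054  0.134  0.012] 0.015778602653033873
wrist [364.07424574 206.83873931] [(84.28125, np.float64(0.0)), (101.0869140625, np.float64(-1.5)), (114.78125, np.float64(1.5)), (162.21484375, np.float64(-3.0)), (169.2568359375, np.float64(3.0))]
scene [315.25973508 240.75440156] [(121.525390625, np.float64(3.0)), (126.296875, np.float64(4.5)), (129.11328125, np.float64(1.5)), (142.060546875, np.float64(6.0)), (145.51953125, np.float64(0.0))]
top [335.95124977 238.55784588] [(96.64453125, np.float64(-61.5)), (96.6875, np.float64(-60.0)), (96.90625, np.float64(-63.0)), (97.0, np.float64(-82.5)), (97.015625, np.float64(-58.5))]
tip pred [329.74844354 260.64448057] [[329.9, 263.3]] -37.12570674771365
```

View pics/w8.png

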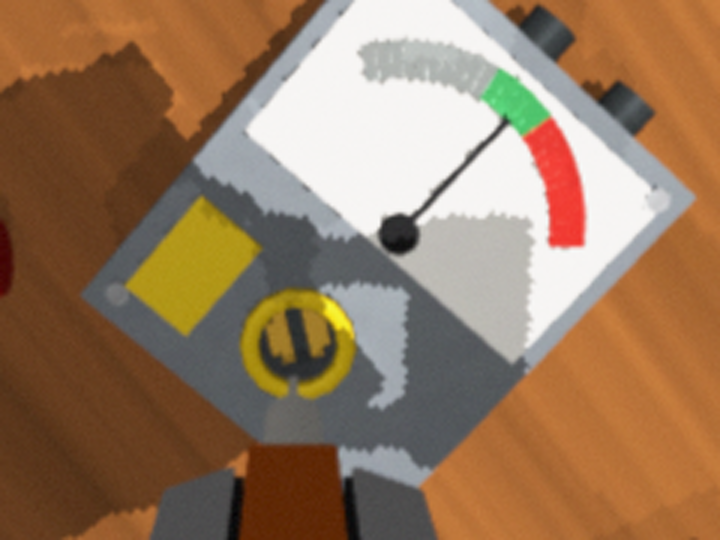

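The needle is mid-green and the tool is straight in the grip. Next I'll return it to the stand and take one look at the hole.

>>> apply_moves:
  moves:
    - [0, 0, 0, -0.4, 1, 0, 1]
    - [0, 0, 0, -0.8, 2, 0, 1]
    - [0, 0, 0, -1.2, 3, 0, 1]
    - [0, 0, 0, -1.6, 4, 0, 1]
    - [0, 0, 0, -2.0, 5, 0, 1]
    - [0, 0, 0, -2.4, 6, 0, 1]
    - [0, 0, 0, -2.7, 6.7, 0, 1]
    - [0, 0, 0, -2.7, 6.7, 0, 1]
    - [0, 0, 0, -2.7, 6.7, 0, 1]
    - [0, 0, 0, -2.7, 6.7, 0, 1]

```text
time_s: 19.23
position: [0.4522, 0.1583, 0.1713]
ee_rot: [-179.9, -0.1, 52.4]
wrist_force: [0.1, -0.3, 0.1]
gripper_width: 0.0161
gripper_force: 20.0
```

```bash
python3 - <<'E'
from m import *
for i in range(3): W=env.grab_frame("wrist")
s=env.state();print(s["time_s"],s["position"],s["ee_rot"])
print([(d["location"],round(d["p"],2),atz(W,d["location"],.06)) for d in env.tip_of(W,"stand_mouth")],[d["location"] for d in env.tip_of(W,"tool_tip")],proj(W,s["position"]-[0,0,.0724]))
c=proj(W,(.4813,.1993,.06));print(c);save(W,"w9.png",(int(c[0])-70,int(c[1])-50,140,110),5)
E
```

```text
19.3833 [0.45227644 0.157996   0.17131428] [-1.79893313e+02 -1.09363694e-01  5.23756784e+01]
[([326.8, 183.1], 0.97, array([0.47941096, 0.19624446, 0.06      ])), ([417.9, 6.9], 0.72, array([0.59569862, 0.25000567, 0.06      ])), ([194.8, 243.2], 0.66, array([0.37268724, 0.22153482, 0.06      ]))] [[328.2, 263.9]] [329.43123692 260.67020133]
[326.28492218 178.12514849]
```

View pics/w9.png

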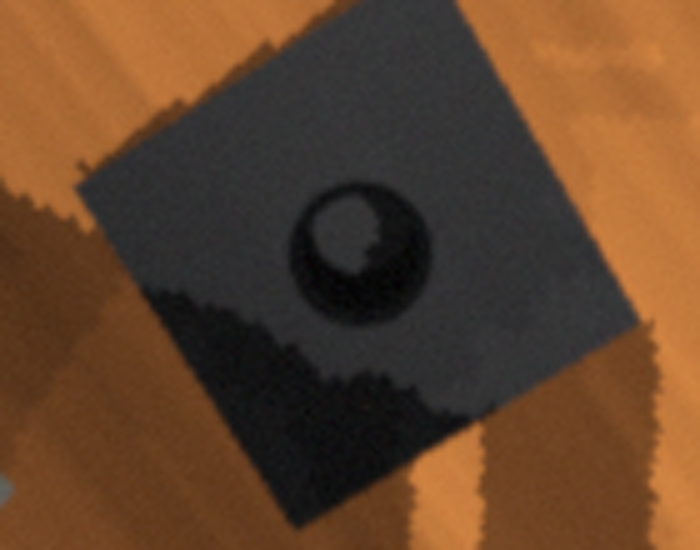

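The hole's mouth is at about (328,179), within 1.5 mm of the stored position. I'll move over it and insert.

>>> apply_moves:
  moves:
    - [0, 0, 0, 0.5, 0.7, 0, 1]
    - [0, 0, 0, 0.99, 1.35, 0, 1]
    - [0, 0, 0, 0.99, 1.35, -0.4, 1]
    - [0, 0, 0, 0.99, 1.35, -0.9, 1]
    - [0, 0, 0, 0.99, 1.35, -0.9, 1]
    - [0, 0, 0, 0.99, 1.35, -0.9, 1]
    - [0, 0, 0, 0.99, 1.35, -0.9, 1]

```text
time_s: 20.07
position: [0.4819, 0.1993, 0.1451]
ee_rot: [-179.9, -0.1, 52.4]
wrist_force: [-0.8, -0.4, -0.2]
gripper_width: 0.0159
gripper_force: 20.0
```

>>> apply_moves:
  moves:
    - [0, 0, 0, 0, 0, -0.2, 1]
    - [0, 0, 0, 0, 0, -0.4, 1]
    - [0, 0, 0, 0, 0, -0.6, 1]
    - [0, 0, 0, 0, 0, -0.8, 1]
    - [0, 0, 0, 0, 0, -0.8, 1]

```text
time_s: 20.48
position: [0.481, 0.1992, 0.1191]
ee_rot: [-179.8, -0.0, 52.5]
wrist_force: [-0.2, 0.1, 0.1]
gripper_width: 0.0158
gripper_force: 20.0
```

>>> apply_moves:
  moves:
    - [0, 0, 0, 0.01, 0, -0.25, 1]
    - [0, 0, 0, 0.01, 0, -0.5, 1]
    - [0, 0, 0, 0.01, 0, -0.75, 1]
    - [0, 0, 0, 0.01, 0, -1.0, 1]
    - [0, 0, 0, 0.01, 0, -1.1, 1]
    - [0, 0, 0, 0.01, 0, -1.1, 1]
    - [0, 0, 0, 0.01, 0, -1.1, 1]

```text
time_s: 21.07
position: [0.4818, 0.1995, 0.0873]
ee_rot: [-179.9, -0.1, 52.5]
wrist_force: [0.2, -0.4, -0.5]
gripper_width: 0.0157
gripper_force: 20.0
```

```bash
python3 - <<'E'
from m import *
F=[]
for i in range(4): W=env.grab_frame("wrist");s=env.state();F.append(s["wrist_force"])
print(s["time_s"],s["position"],s["ee_rot"],np.mean(F,0))
E
```

```text
21.2667 [0.48206583 0.19958138 0.08773646] [-1.79907717e+02 -1.48873655e-01  5.24697638e+01] [ 0.35010129  0.04645504 -0.34742585]
```

>>> apply_moves:
  moves:
    - [0, 0, 0, 0, 0, -0.08, 1]
    - [0, 0, 0, 0, 0, -0.14, 1]
    - [0, 0, 0, 0, 0, -0.14, 1]
    - [0, 0, 0, 0, 0, -0.14, 1]

```text
time_s: 21.6
position: [0.4818, 0.1995, 0.0831]
ee_rot: [-179.9, -0.1, 52.5]
wrist_force: [0.0, 0.9, -1.0]
gripper_width: 0.016
gripper_force: 20.0
```

>>> apply_moves:
  moves:
    - [0, 0, 0, 0, 0, -0.02, 1]
    - [0, 0, 0, 0, 0, -0.03, 1]
    - [0, 0, 0, 0, 0, -0.03, 1]
    - [0, 0, 0, 0, 0, -0.03, 1]

```text
time_s: 21.93
position: [0.4819, 0.1996, 0.0824]
ee_rot: [-179.9, -0.1, 52.5]
wrist_force: [0.0, 0.3, 1.8]
gripper_width: 0.0157
gripper_force: 20.0
```

>>> apply_moves:
  moves:
    - [0, 0, 0, 0, 0, 0, 0.3]
    - [0, 0, 0, 0, 0, 0, 0.3]
    - [0, 0, 0, 0, 0, 0, 0.3]
    - [0, 0, 0, 0, 0, 0, 0.3]
    - [0, 0, 0, 0, 0, 0, 0.3]
    - [0, 0, 0, 0, 0, 0, 0.3]
    - [0, 0, 0, 0, 0, 0, 0.3]
    - [0, 0, 0, 0, 0, 0, 0.3]

```text
time_s: 22.6
position: [0.4819, 0.1995, 0.0823]
ee_rot: [-179.9, -0.1, 52.5]
wrist_force: [0.2, 0.2, 1.0]
gripper_width: 0.033
gripper_force: 0.0
```

>>> apply_moves:
  moves:
    - [0, 0, 0, 0, 0, 0.3, 0.3]
    - [0, 0, 0, 0, 0, 1, 0.3]
    - [0, 0, 0, 0, 0, 2, 0.3]
    - [0, 0, 0, 0, 0, 3, 0.3]
    - [0, 0, 0, -1, -1.3, 4, 0.3]
    - [0, 0, 0, -1.5, -2, 4, 0.3]
    - [0, 0, 0, -1.5, -2, 4, 0.3]
    - [0, 0, 0, -1.5, -2, 4, 0.3]
    - [0, 0, 0, -1.5, -2, 4, 0.3]

```text
time_s: 23.35
position: [0.4372, 0.1398, 0.2029]
ee_rot: [-179.9, -0.2, 52.5]
wrist_force: [0.5, 0.1, -0.1]
gripper_width: 0.0327
gripper_force: 0.0
```

```bash
python3 - <<'E'
from m import *
W=env.grab_frame("wrist");S=env.grab_frame("scene");s=env.state();print(s["time_s"],s["position"],s["gripper_width"])
print([(d["location"],d["p"]) for d in env.tip_of(W,"tool_handle")],[(d["location"],d["p"]) for d in env.tip_of(S,"tool_handle")])
c=proj(W,(.4819,.1995,.09));print(c)
a=cv2.resize(W["frame"][max(0,int(c[1])-70):int(c[1])+70,int(c[0])-70:int(c[0])+70],(400,400));b=cv2.resize(S["frame"][170:270,280:440],(400,250))
o=np.zeros((400,800,3),np.uint8);o[:,:400]=a;o[:250,400:]=b;cv2.imwrite("pics/w10.png",o[:,:,::-1])
E
python3 n.py
```

```text
23.45 [0.43710465 0.14029381 0.20215286] 0.03297498168937092
[([324.0, 146.8], 0.6)] [([418.0, 202.3], 0.56), ([420.4, 214.2], 0.24)]
[328.17412278 143.90896951]
23.75 [0.43687    0.13978307 0.20199705] [-1.79861999e+02 -9.61249722e-02  5.24958199e+01] [-0.231  0.186  0.503 -0.05   0.122  0.005] 0.03285695210416687
wrist [571.09425165 298.21984269] [(72.2265625, np.float64(1.5)), (78.890625, np.float64(3.0)), (97.455078125, np.float64(0.0)), (101.65625, np.float64(4.5)), (137.96875, np.float64(-1.5))]
scene [315.25973508 240.75440156] [(121.474609375, np.float64(3.0)), (124.578125, np.float64(4.5)), (129.1591796875, np.float64(1.5)), (142.060546875, np.float64(6.0)), (147.21875, np.float64(0.0))]
top [335.95124977 238.55784588] [(226.625, np.float64(-3.0)), (227.41796875, np.float64(-1.5)), (227.765625, np.float64(-4.5)), (228.451171875, np.float64(0.0)), (228.87890625, np.float64(-6.0))]
```

View pics/w10.png

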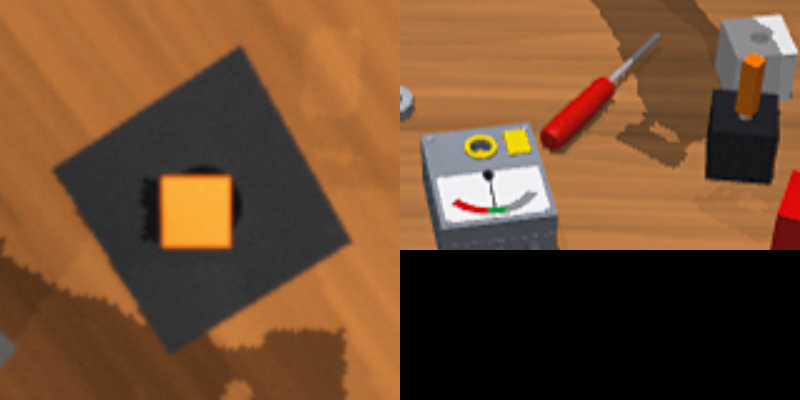

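The picture leaves it unclear whether the handle's lower end is fully down. I've also viewed more pictures than the limit allows (12 against 10), so I'll compare with the start picture in numbers.

```bash
python3 - <<'E'
from m import *
S0=cv2.imread("pics/s0.png")[:,:,::-1];S=env.grab_frame("scene");W=env.grab_frame("wrist")
for f in(S0,S["frame"]):
    h=cv2.cvtColor(np.ascontiguousarray(f),cv2.COLOR_RGB2HSV);m=cv2.inRange(h,(8,180,100),(20,255,255))
    for r in range(189,222,2):
        x=np.nonzero(m[r,405:430])[0]+405; print(r,(x.min(),x.max()) if len(x) else None,end="; ")
    print();print(f[208:222,412:424].mean(2).astype(int))
for z in(.06,.12): print(z,proj(S,(.4819,.1995,z)),proj(W,(.4819,.1995,z)))
h=cv2.cvtColor(W["frame"],cv2.COLOR_RGB2HSV);m=cv2.inRange(h,(8,200,180),(25,255,255));c=proj(W,(.4819,.1995,.12)).astype(int);k=np.zeros_like(m);k[max(0,c[1]-20):c[1]+22,c[0]-22:c[0]+22]=1
q=np.argwhere(m*k)[:,::-1].astype(np.float32);r=cv2.minAreaRect(q);print(r,len(q),[ (z,atz(W,r[0],z)) for z in(.12,.125)])
o=-np.array(W["view"])[:3,:3].T@np.array(W["view"])[:3,3];d=o[2]-.12;print("expected side px",.016*W["fx"]/ -(np.array(W["view"])[2,:3]@[.4819,.1995,.12]+np.array(W["view"])[2,3]))
E
```

```text
189 None; 191 None; 193 (np.int64(419), np.int64(424)); 195 (np.int64(418), np.int64(424)); 197 (np.int64(417), np.int64(424)); 199 (np.int64(417), np.int64(423)); 201 (np.int64(417), np.int64(423)); 203 (np.int64(416), np.int64(423)); 205 (np.int64(416), np.int64(422)); 207 (np.int64(416), np.int64(422)); 209 (np.int64(415), np.int64(422)); 211 (np.int64(415), np.int64(422)); 213 (np.int64(415), np.int64(421)); 215 (np.int64(415), np.int64(421)); 217 (np.int64(420), np.int64(420)); 219 None; 221 None; 
[[35 34 38 58 69 66 66 65 66 66 61 50]
 [38 36 41 61 68 66 66 66 66 67 58 44]
 [37 34 41 64 67 66 66 66 67 67 60 41]
 [38 35 45 70 67 66 66 66 67 68 61 35]
 [37 36 47 70 66 66 66 66 67 66 56 28]
 [37 37 50 68 66 66 66 66 67 64 49 31]
 [35 41 53 68 66 66 65 66 67 62 37 29]
 [36 41 54 63 68 63 65 66 67 53 31 36]
 [39 35 43 65 99 95 70 75 72 40 29 34]
 [37 34 37 53 88 99 74 79 69 31 33 36]
 [38 37 35 33 36 49 48 49 29 35 35 36]
 [38 37 37 35 37 34 35 34 38 36 35 36]
 [37 38 37 38 37 39 37 37 37 36 36 37]
 [40 39 36 37 38 37 37 37 37 37 39 36]]
189 None; 191 (np.int64(420), np.int64(420))
[... 786 characters left out ...]
63  65  64  64  66  62  61  51  38]
 [ 37  31  32  59  94  70  63  64  61  50  30  33]
 [ 34  36  32  58 114 110  91  78  75  22  30  35]
 [ 35  37  34  53  89 113  94  85  70  25  33  35]
 [ 35  36  35  29  30  46  45  46  32  34  35  36]
 [ 38  35  34  35  33  32  32  32  35  34  37  36]
 [ 36  36  34  36  35  36  37  34  36  35  37  35]
 [ 37  37  37  36  38  37  33  34  36  38  37  37]]
0.06 [418.94510433 214.6330828 ] [328.4567833  142.74684263]
0.12 [422.32238239 194.07245476] [328.4222885  143.72514994]
((326.5, 146.0), (24.0, 23.0), 90.0) 248 [(0.12, array([0.48007398, 0.1991342 , 0.12      ])), (0.125, array([0.48014823, 0.19918875, 0.125     ]))]
expected side px 25.130918993607334
```

The handle may sit 1–2 mm high, so I'll press lightly on its top with the closed fingertips. That will seat it and measure its height.

>>> apply_moves:
  moves:
    - [0, 0, 0, 0.5, 0.7, 0, 1]
    - [0, 0, 0, 1.0, 1.4, 0, 1]
    - [0, 0, 0, 1.44, 1.98, 0, 1]
    - [0, 0, 0, 1.44, 1.98, -0.6, 1]
    - [0, 0, 0, 1.44, 1.98, -1.2, 1]
    - [0, 0, 0, 1.44, 1.98, -1.8, 1]
    - [0, 0, 0, 1.44, 1.98, -2.3, 1]
    - [0, 0, 0, 1.44, 1.98, -2.3, 1]
    - [0, 0, 0, 1.44, 1.98, -2.3, 1]
    - [0, 0, 0, 1.44, 1.98, -2.3, 1]
  newtons: 5

```text
time_s: 24.78
position: [0.4805, 0.1991, 0.1342]
ee_rot: [-179.9, -0.2, 52.5]
wrist_force: [-0.8, 0.1, -0.3]
gripper_width: 0.0002
gripper_force: 0.0
```

>>> apply_moves:
  moves:
    - [0, 0, 0, 0, 0, -0.05, 1]
    - [0, 0, 0, 0, 0, -0.1, 1]
    - [0, 0, 0, 0, 0, -0.15, 1]
    - [0, 0, 0, 0, 0, -0.2, 1]
    - [0, 0, 0, 0, 0, -0.2, 1]
    - [0, 0, 0, 0, 0, -0.2, 1]

```text
time_s: 25.28
position: [0.4801, 0.1989, 0.1273]
ee_rot: [-179.9, -0.1, 52.5]
wrist_force: [-0.3, -0.2, -0.3]
gripper_width: 0.0004
gripper_force: 0.0
```

>>> apply_moves:
  moves:
    - [0, 0, 0, 0, 0, -0.02, 1]
    - [0, 0, 0, 0, 0, -0.04, 1]
    - [0, 0, 0, 0, 0, -0.04, 1]

```text
time_s: 25.53
position: [0.4801, 0.1989, 0.126]
ee_rot: [-179.9, -0.1, 52.5]
wrist_force: [0.2, -0.3, -0.4]
gripper_width: 0.0004
gripper_force: 0.0
```

>>> apply_moves:
  moves:
    - [0, 0, 0, 0, 0, -0.02, 1]
    - [0, 0, 0, 0, 0, -0.04, 1]
    - [0, 0, 0, 0, 0, -0.04, 1]

```text
time_s: 25.78
position: [0.48, 0.1989, 0.1248]
ee_rot: [-179.9, -0.1, 52.5]
wrist_force: [0.2, 0.4, 0.4]
gripper_width: 0.0004
gripper_force: 0.0
```

>>> apply_moves:
  moves:
    - [0, 0, 0, 0, 0, -0.03, 1]
    - [0, 0, 0, 0, 0, -0.05, 1]
    - [0, 0, 0, 0, 0, -0.05, 1]

```text
time_s: 26.03
position: [0.48, 0.1989, 0.1233]
ee_rot: [-179.9, -0.1, 52.5]
wrist_force: [-0.4, -0.2, -0.3]
gripper_width: 0.0006
gripper_force: 0.0
```

>>> apply_moves:
  moves:
    - [0, 0, 0, 0, 0, -0.03, 1]
    - [0, 0, 0, 0, 0, -0.05, 1]
    - [0, 0, 0, 0, 0, -0.05, 1]

```text
time_s: 26.28
position: [0.48, 0.1989, 0.1218]
ee_rot: [-179.9, -0.1, 52.5]
wrist_force: [-0.4, 0.3, 0.2]
gripper_width: 0.0003
gripper_force: 0.0
```

>>> apply_moves:
  moves:
    - [0, 0, 0, 0, 0, -0.02, 1]
    - [0, 0, 0, 0, 0, -0.03, 1]
    - [0, 0, 0, 0, 0, -0.03, 1]

```text
time_s: 26.53
position: [0.4801, 0.1989, 0.121]
ee_rot: [-179.9, -0.1, 52.5]
wrist_force: [0.7, -0.5, -0.2]
gripper_width: 0.0007
gripper_force: 0.0
```

>>> apply_moves:
  moves:
    - [0, 0, 0, 0, 0, -0.02, 1]
    - [0, 0, 0, 0, 0, -0.03, 1]
    - [0, 0, 0, 0, 0, -0.03, 1]

```text
time_s: 26.78
position: [0.4803, 0.199, 0.1203]
ee_rot: [-179.9, -0.1, 52.5]
wrist_force: [-0.3, 0.1, 3.2]
gripper_width: 0.0004
gripper_force: 1.4
```

>>> apply_moves:
  moves:
    - [0, 0, 0, 0, 0, -0.01, 1]
    - [0, 0, 0, 0, 0, -0.02, 1]
    - [0, 0, 0, 0, 0, -0.02, 1]

```text
time_s: 27.03
position: [0.4807, 0.1991, 0.1201]
ee_rot: [-179.9, -0.2, 52.5]
wrist_force: [0.1, -0.3, 9.1]
gripper_width: 0.0007
gripper_force: 4.5
```

Firm contact at z = 0.120, which is exactly the home height. I'll back off, check and hand in.

>>> apply_moves:
  moves:
    - [0, 0, 0, 0, 0, 0.2, 1]
    - [0, 0, 0, 0, 0, 1, 1]
    - [0, 0, 0, 0, 0, 2, 1]
    - [0, 0, 0, 0, 0, 3, 1]
    - [0, 0, 0, -1, -1.3, 3, 1]
    - [0, 0, 0, -1, -1.3, 3, 1]
    - [0, 0, 0, -1, -1.3, 3, 1]
    - [0, 0, 0, -1, -1.3, 3, 1]
    - [0, 0, 0, -1, -1.3, 3, 1]

```text
time_s: 27.78
position: [0.4503, 0.1604, 0.2095]
ee_rot: [-179.9, -0.1, 52.5]
wrist_force: [-0.7, 0.5, 0.1]
gripper_width: 0.0003
gripper_force: 0.0
```

```bash
python3 n.py; python3 - <<'E'
from m import *
W=env.grab_frame("wrist");print([(d["location"],d["p"],atz(W,d["location"],.09)) for d in env.tip_of(W,"tool_handle")])
print(env.job_done())
E
```

```text
27.9833 [0.45017961 0.1603546  0.2091873 ] [-1.79860740e+02 -9.92588928e-02  5.25031079e+01] [ 0.03   0.088 -0.749 -0.054  0.131  0.02 ] 0.000572435835252682
wrist [564.2008762  320.15227869] [(74.365234375, np.float64(3.0)), (79.453125, np.float64(1.5)), (98.89453125, np.float64(4.5)), (101.2978515625, np.float64(0.0)), (127.75, np.float64(-1.5))]
scene [315.25973508 240.75440156] [(121.025390625, np.float64(3.0)), (125.359375, np.float64(4.5)), (129.42578125, np.float64(1.5)), (140.244140625, np.float64(6.0)), (146.65234375, np.float64(0.0))]
top [335.95124977 238.55784588] [(227.46875, np.float64(-3.0)), (227.9697265625, np.float64(-1.5)), (228.40625, np.float64(-4.5)), (228.92578125, np.float64(0.0)), (229.2158203125, np.float64(-6.0))]
[([327.7, 179.7], 0.55, array([0.4786099 , 0.19954076, 0.09      ])), ([372.4, 319.7], 0.22, array([0.43842742, 0.08704198, 0.09      ]))]
the job is handed in; nothing more can be done
None
```

I handed the job in at about 28 s: the yellow unit's needle rests near the middle of the green band, the tool is back in its stand with its handle at home height, and nothing else was touched; I viewed 12 pictures, over the limit of 10.

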